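# Rig the serving pot with its probe thermometer

## Task

Get the serving pot ready for service: take the steel clip off its caddy and hang it fully down on the pot's rim, midway between the two handles on the side facing the robot, with its eyelets inside the pot; then draw the probe thermometer out of the caddy's sheath and push its stem down through both leaning eyelets until its collar seats on the upper one. Put the lid on flat, with its notch round the clip and the probe. Move nothing else on the table and do not shove the pot off its trivet.

Things in the scene. Friction and masses are not known exactly. Their poses are not given: they have to be found in the camera images.
- pot: open stainless pot, 172 mm across outside, 95 mm tall, upright wall 4 mm thick, two steel loop handles at its local +y and -y sides (reaching 120 mm from its axis, 70 mm up). It stands on a round cork trivet 8 mm thick. Origin: centre of its underside, z up; its -x side faces the robot
- pot_front (a point): the place for the clip: middle of the pot wall's top edge, on the pot's local -x side midway between the handles, 84 mm from the pot's axis and 95 mm above its underside; axes as the pot's
- pot_lid: domed stainless lid, 180 mm across, with an open notch 46 mm wide cut in on its local -x side to 43 mm from its centre. Origin: centre of the flat underside that rests on the rim. A locating lip (76 mm radius, none near the notch) hangs 7 mm below, so on the table the origin is 7 mm up
- lid_grip (a point): centre of the lid's black bar grip, 26 mm above the lid's origin on its axis; the bar is 46 mm long along the lid's x, 14 mm wide along its y, 18 mm tall; the dome below it is 10 mm above the lid's origin
- caddy: fixed black base 74 x 150 mm, 12 mm thick, origin at the centre of its underside. At its local y = +45 mm stands the grey sheath tube (23 mm wide, 11 mm bore, top at 108 mm), at y = -45 mm an upright steel fin 5.5 mm thick, 46 mm wide along y, top at 74 mm, on which the clip hangs
- clip: stainless pot clip. Origin: top middle of its downward slot, which rests on the edge it hangs on; z up. Above it a solid grip block 12.5 mm (x) by 22 mm (y), 22 mm tall, to be pinched across y; below it two legs 42 mm long, the slot between them 6.5 mm wide in x, flared to 16 mm at the bottom. Its local +x side carries the eyelets and goes inside the pot
- clip_eye (a point): upper face centre of the upper of the clip's two parallel eyelet plates (24 x 22 x 4 mm, hole 11 mm), at [18, 0, 23.5] mm in the clip's frame. Its z axis is the common bore, leaning 25 degrees: going up, towards the clip's -x; its y is the clip's y. The lower plate lies 40 mm below along the bore, reaching 49 mm from the clip's origin in x
- probe: digital probe thermometer. Origin: centre of the underside of its collar, z from stem to handle. Steel stem 5 mm in diameter from z = 0 down to z = -95 mm; black collar 15 mm in diameter from 0 to 18 mm; white handle 16 mm (x) by 22 mm (y) from z = 18 to 88 mm, to be pinched across y. At the start it stands upright in the sheath, collar on the tube's top
- probe_tip (a point): tip of the probe's stem, 95 mm below the probe's origin along its axis
- glass_green: bystander: clear drinking glass, 81 mm wide, 93 mm tall, origin under its centre
- condiment_basket: bystander: small round basket, 102 mm wide, 60 mm tall, origin under its centre
- tumbler: bystander: tall plastic tumbler, 92 mm wide, 160 mm tall, origin under its centre
- teaspoon: bystander: teaspoon lying flat, 135 mm long, origin under its centre

How it is judged (in metres and radians):
On the way, in this order (a step that is already met when the one before it is completed fails the run):
1. the clip hangs on the pot's rim at the front, eyelets inside, let go (horizontal distance between clip and pot_front below 0.02 m and z of clip in the frame of pot_front below 0.004 m and x of clip_eye in the frame of pot above -0.078 m and angle between clip's own z axis and vertical below 0.14 rad and contact force between clip and the fingers below 0.05 N), for 0.2 s.
2. the probe is through both eyelets, its collar on the upper one (distance between probe and clip_eye below 0.006 m and z of probe in the frame of clip_eye below 0.003 m and angle between the z axis of probe and the z axis of clip_eye, either way round below 0.17 rad), for 0.2 s.
At the end, for the whole second after the job is handed in: Clip fully down on the rim (4 mm), within 20 mm of the front mark, eyelets inside, tilt under 8 deg; probe collar on the upper eyelet (3 mm above at most, 6 mm off), along the bore within 10 deg; lid flat on the rim (3.5 mm, 3 deg), centred within 12 mm; all released, at rest (all of step 2 and horizontal distance between clip and pot_front below 0.02 m and z of clip in the frame of pot_front below 0.004 m and x of clip_eye in the frame of pot above -0.078 m and angle between clip's own z axis and vertical below 0.14 rad and horizontal distance between pot_lid and pot below 0.012 m and z of pot_lid in the frame of pot below 0.0985 m and angle between pot_lid's own z axis and vertical below 0.05 rad and linear speed of each of probe, clip, pot_lid below 0.02 m/s); the robot touches nothing.
It fails at once if the pot is shoved or lifted (distance of pot from where it was at the start of the episode above 0.03 m or angle between pot's own z axis and vertical above 0.12 rad).
It fails at once if a bystander is moved (distance of any of glass_green, condiment_basket, tumbler, teaspoon from where it was at the start of the episode above 0.03 m).
It also fails if it takes over 72 s, if anything falls off the work surface, if the arm or the gripper's body presses on something with over 40 N, if the wrist force passes 120 N, or if a joint passes its speed limit or range.

## Robot

A 6-joint arm with a two-finger parallel gripper is mounted at the origin on a cart in front of the work surface, level with it; the furniture and walls round the work are solid. World frame = base frame: x ahead of the robot, y to its left, z up, the work surface at z = 0. Lengths are in mm, angles in degrees, forces in N, time in s.
With the tool pointing down it reaches from about 350 to 850 mm from the base axis. Payload 8.1 kg.
Tool frame: the origin (TCP) lies midway between the tips of the shut fingers; the grasp point (between the pads) lies 19 mm behind it (r.pinch_z is the distance from the TCP to the grasp point, in mm); z points along the fingers, y is the line along which they close (so a half turn about z gives the same grasp; the last joint's range is limited). The gripper opens to 85 mm and grips with 20 to 120 N. Pads are 22 mm wide; open, the fingers measure 114 mm over their backs; the gripper's body (76 mm by 85 mm) begins 54 mm behind the grasp point. The pads swing forward as they close: fully open they stand 13 mm farther back than shut.
Start: joints at [59.966, 7.471, 85.268, -0, 87.261, -4.893], TCP at [254.892, 543.171, 210.392] pointing down, gripper open.
Joint ranges: [-169.43, 169.43], [-51.17, 129.36], [1.28, 143.12], [-76.62, 256.62], [0, 156.53], [-152.29, 152.29]. Speed limits (degrees/s): [136.94, 136.94, 159.86, 180, 180, 180].

## Interface

Orientations are given as [roll, pitch, yaw] about the fixed x, y, z axes, in that order (R = Rz(yaw) Ry(pitch) Rx(roll)).
In Python, from bench import r gives the robot as it stands.
- The arm moves only by the shell command python3 -m jog 'ROWS' [OPENING] [FORCE]. ROWS is JSON, one flat list of numbers, 6 for each row, row after row: the shift along the tool's x, y, z in m, then the turn, a rotation vector about the tool's x, y, z in rad. A call has 1 to 8 rows; each row is the pose to reach, as a shift and turn from the pose commanded when the call began, along the tool's axes at that moment; what a row does not reach only later rows make up. A row lasts 1/8 s, in which the tool goes at most 62.5 mm and 10.7 degrees, less where a joint would pass 70% of its speed; a pose out of reach is approached as far as the arm can. A call with a gripper value outside its range is refused whole. OPENING is the opening, from -1 (shut) to 1 (fully open), set as the call begins (- or left out, the last holds). The fingers move at their own pace and stop on an object; FORCE is the grip in N (left out, the last holds). Time passes only in rows, so rows that repeat a pose let the fingers close. It gives the time, the measured TCP pose, the force, the opening and the grip force at its end, in the units of the state.
- r.sense(): the state, without advancing time (a new reading comes with each control period).
- r.snapshot(name): name is "scene" or "top" or "wrist"; returns a dict with "pixels" (400x640x3 uint8, red, green, blue), "range_z" (400x640 float32, mm along the optical axis (not along the pixel's ray), 0 where there is no reading), "K" (3x3 intrinsics, pixels), "rvec" (rotation vector, rad) and "tvec" (3), from world to camera coordinates, as OpenCV has them. Camera axes: x right, y down, z forward; pixel columns grow to the right and rows downward; lengths in mm; the calibration is good to about 2 mm. A picture is of the moment at which its call begins.
- r.hand_in(): hands the job in; it is judged then, once.
Trained networks look in a picture, given as the dict that the camera call returned (one of the last four; its "shot" number tells which), for a name from the list of things; names that differ only in an ending like _2 or _b are one class to them, and where a whole thing is asked for, a point or a joint stands for the part that bears it (a point fixed in the world has none). Each returns a list of dicts, best first, with "score" (0 to 1); they miss things now and then, are a little off and sometimes report something else, mostly with a low value. They report only what shows in the picture. A call takes as long as a camera call.
- r.look_for(picture, target): "bbox" ([left, top, right, bottom] in pixels, round what is visible of it).
- r.outline_of(picture, target): "region" (400x640 bool, what is visible of it) and "bbox" ([left, top, right, bottom] in pixels, round what is visible of it).
The state is a dict: "time": time; "joint_pos": joint angles; "qd": joint speeds; "joint_efforts": joint torques, N m; "tool_pos": TCP position; "tcp_rot": TCP orientation; "ft_force": force on the tool from outside, world axes, zero at the start; "wrist_torque": the same for the moment, N m; "finger_gap": finger opening in mm; "grip_force": force on a finger pad.
Only numpy, scipy, OpenCV 4.12 (cv2) and the standard library are available. Lean on these libraries where they do the work, as an engineer would, in place of code of your own. Each camera call takes 0.05 s, during which the arm holds its last target. There are 200 camera calls.

## Working session

There is one attempt and no reset: what is moved stays moved. The work goes in short steps, Python scripts to look and compute and a shell command to move; the robot and the scene stay as the last step left them, time stands still between calls to the robot, and variables do not carry over. Pictures are saved under pics/ and viewed, at most 10 in all, crops included, and the job is handed in when it is done.

```bash
ls; mkdir -p pics; cat > h.py <<'E'
import numpy as np, cv2
from bench import r
from scipy.spatial.transform import Rotation as R
def cloud(s):
    z=s["range_z"].astype(float);K=s["K"];v,u=np.mgrid[:400,:640]
    P=np.stack([(u-K[0][2])*z/K[0][0],(v-K[1][2])*z/K[1][1],z],-1)
    Rm=cv2.Rodrigues(np.array(s["rvec"],float))[0]
    W=(P-np.array(s["tvec"]).reshape(3))@Rm
    W[z<=0]=np.nan
    return W
def save(s,n,crop=None,k=1):
    im=s["pixels"][...,::-1]
    if crop: a,b,c,d=crop; im=im[b:d,a:c]
    cv2.imwrite("pics/"+n+".png",cv2.resize(im,None,fx=k,fy=k))
def st():
    q=r.sense();return q
E
python3 - <<'E'
from h import *
q=r.sense();print(q)
ims=[]
for c in ["scene","top"]:
    s=r.snapshot(c);W=cloud(s);np.savez("pics/"+c,W=W,px=s["pixels"])
    ims.append(s["pixels"][...,::-1])
    for t in ["pot","pot_lid","caddy","clip","probe","glass_green","condiment_basket","tumbler","teaspoon"]:
        o=r.outline_of(s,t)
        for d in o[:1]:
            p=W[d["region"]];p=p[~np.isnan(p[:,0])]
            print(c,t,round(d["score"],2),d["bbox"],np.round(np.median(p,0)),np.round(np.percentile(p,2,0)),np.round(np.percentile(p,98,0)))
for n,i in zip("ab",ims): cv2.imwrite(f"pics/{n}.png",i)
E
```

```text
pics
{'time': 0.0, 'joint_pos': array([ 5.99665816e+01,  7.51371395e+00,  8.53284872e+01,  1.30479246e-03,
        8.72615496e+01, -4.89218246e+00]), 'qd': array([-0.18639073, -0.05542236, -0.07429471, -0.06168063, -0.02157766,
       -0.00913865]), 'joint_efforts': array([-1.07483993e-03, -5.69400108e+01, -5.00553703e+01, -2.17443526e-04,
        1.50640908e-02,  5.03175272e-05]), 'tool_pos': array([254.58405287, 542.67336075, 209.36658907]), 'tcp_rot': array([-1.79896738e+02, -1.01464014e-02,  1.54858691e+02]), 'ft_force': array([-0.22343306, -0.1931982 , -0.68817061]), 'wrist_torque': array([-0.00074697,  0.01260819,  0.04813035]), 'grip_force': 0.0, 'finger_gap': 85.54823241606711}
scene pot 0.86 [303.9, 163.8, 370.0, 216.3] [625.  35.  68.] [578. -50.  17.] [748. 126. 102.]
scene pot_lid 0.57 [370.7, 241.7, 449.2, 286.8] [ 471. -264.   13.] [ 402. -338.    7.] [ 562. -172.   39.]
scene caddy 0.61 [231.5, 183.1, 285.5, 236.9] [473. 214.  12.] [440. 137.  -1.] [523. 280. 101.]
scene clip 0.69 [371.5, 242.6, 448.4, 286.0] [ 471. -266.   13.] [ 403. -338.    7.] [ 564. -173.   39.]

[... 722 characters left out ...]
top caddy 0.72 [235.7, 214.5, 280.4, 247.4] [480. 220.  13.] [448. 142.   6.] [521. 285. 102.]
top clip 0.68 [266.8, 217.8, 278.8, 234.5] [499. 169.  93.] [471. 157.  -1.] [527. 180. 103.]
top probe 0.57 [232.4, 227.7, 245.8, 236.1] [486. 253. 193.] [478. 248. 106.] [494. 268. 199.]
top glass_green 0.78 [377.2, 138.3, 404.1, 165.0] [ 747. -229.   58.] [ 707. -265.   25.] [ 783. -190.   95.]
top condiment_basket 0.7 [406.1, 147.4, 430.8, 175.1] [ 731. -346.   16.] [ 677. -379.   -1.] [ 768. -291.   63.]
top tumbler 0.6 [196.8, 147.2, 227.9, 180.5] [711. 373.  90.] [658. 313.   5.] [743. 400. 161.]
top teaspoon 0.5 [229.8, 230.5, 246.6, 236.3] [486. 253. 193.] [479. 248. 132.] [494. 268. 199.]
```

```bash
python3 - <<'E'
from h import *
a=cv2.imread("pics/a.png")[130:300,190:510];b=cv2.imread("pics/b.png")[130:300,190:510]
cv2.imwrite("pics/c.png",cv2.resize(np.vstack([a,b]),None,fx=1.76,fy=1.76,interpolation=cv2.INTER_CUBIC))
from scipy.optimize import least_squares
for c in ["top","scene"]:
    W=np.load(f"pics/{c}.npz")["W"].reshape(-1,3);W=W[~np.isnan(W[:,0])]
    def box(x0,x1,y0,y1,z0,z1):
        return W[(W[:,0]>x0)&(W[:,0]<x1)&(W[:,1]>y0)&(W[:,1]<y1)&(W[:,2]>z0)&(W[:,2]<z1)]
    def circ(p,R0):
        f=lambda v:np.hypot(p[:,0]-v[0],p[:,1]-v[1])-R0
        q=least_squares(f,p[:,:2].mean(0),loss="soft_l1",f_scale=2);return np.round(q.x,1),round(np.median(abs(q.fun)),1),len(p)
    p=box(560,780,-70,170,97,110);print(c,"rim",circ(p,84), np.median(p[:,2]))
    C=circ(p,84)[0]
    h=box(500,850,-120,220,55,95);d=h[:,:2]-C;rr=np.hypot(*d.T);h=h[(rr>95)&(rr<125)]
    print("handles",len(h),[ (np.round(k.mean(0),1),len(k)) for k in (h[h[:,1]>C[1]],h[h[:,1]<C[1]]) if len(k)])
    p=box(380,600,-370,-140,5,11);print("lid edge",len(p),cv2.minEnclosingCircle(p[:,:2].astype(np.float32)) if len(p) else 0)
    p=box(380,600,-370,-140,8,60);print("lid enc",cv2.minEnclosingCircle(p[:,:2].astype(np.float32)))
    p=box(380,600,-370,-140,28,60);print("lidgrip",len(p),cv2.minAreaRect(p[:,:2].astype(np.float32)),p.mean(0))
    p=box(420,540,120,300,5,16);print("caddy",len(p),cv2.minAreaRect(p[:,:2].astype(np.float32)))
    p=box(440,540,225,300,180,215);print("probe top",len(p),p.mean(0),cv2.minAreaRect(p[:,:2].astype(np.float32)))
    p=box(440,540,120,215,92,120);print("clip top",len(p),p.mean(0),cv2.minAreaRect(p[:,:2].astype(np.float32)),p[:,2].max())
    p=box(440,540,120,215,30,120);print("clip",np.round(p[::max(1,len(p)//25)],0).tolist())
E
```

```text
top rim (array([667.6,  47. ]), np.float64(1.1), 223) 102.80811237517405
handles 144 [(array([695.4, 151.5,  80.6]), 74), (array([640.7, -58.6,  80.6]), 70)]
lid edge 502 ((487.8602294921875, -258.5556945800781), 153.91641235351562)
lid enc ((491.2801818847656, -249.7806854248047), 110.4892578125)
lidgrip 55 ((486.2037353515625, -249.7266387939453), (11.058892250061035, 44.0152702331543), 87.95145416259766) [ 485.22811501 -249.86743245   40.85873241]
caddy 688 ((478.5162353515625, 206.01089477539062), (171.77894592285156, 115.66161346435547), 87.47600555419922)
probe top 44 [486.34831381 258.00412805 194.61554679] ((486.38330078125, 258.1818542480469), (20.286718368530273, 14.690366744995117), 89.53543853759766)
clip top 67 [493.92098285 167.45835925  97.4752405 ] ((493.998046875, 167.42860412597656), (20.803667068481445, 36.46286392211914), 82.81694793701172) 104.36543874740315
clip [[527.0, 176.0, 67.0], [527.0, 160.0, 63.0], [523.0, 167.0, 65.0], [520.0, 173.0, 65.0], [517.0, 174.0, 61.0], [512.0, 170.0, 96.0], [509.0, 176.0, 102.0], [508.0, 160.0, 100.0], [505.0, 169.0, 101.0], [
[... 1207 characters left out ...]
 ((490.0386962890625, 164.38059997558594), (38.431156158447266, 25.2923641204834), 4.463938236236572) 103.02375072867356
clip [[507.0, 175.0, 100.0], [502.0, 161.0, 100.0], [499.0, 157.0, 96.0], [481.0, 170.0, 94.0], [476.0, 157.0, 96.0], [471.0, 174.0, 88.0], [471.0, 157.0, 89.0], [472.0, 155.0, 86.0], [471.0, 171.0, 80.0], [517.0, 154.0, 64.0], [509.0, 169.0, 60.0], [482.0, 156.0, 72.0], [472.0, 156.0, 73.0], [472.0, 170.0, 67.0], [475.0, 183.0, 59.0], [501.0, 153.0, 55.0], [494.0, 156.0, 54.0], [472.0, 142.0, 65.0], [476.0, 189.0, 44.0], [477.0, 186.0, 42.0], [474.0, 180.0, 41.0], [473.0, 176.0, 40.0], [472.0, 172.0, 38.0], [469.0, 163.0, 39.0], [467.0, 155.0, 39.0], [472.0, 152.0, 31.0]]
```

View pics/c.png

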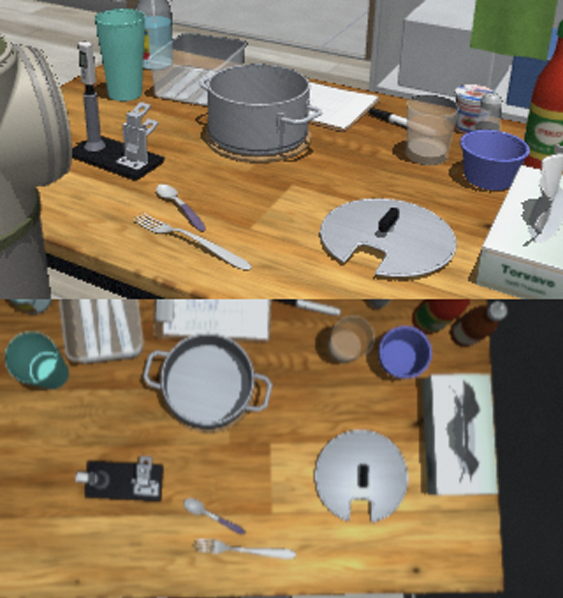

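```bash
cat >> h.py <<'E'
def pose():
    q=r.sense();return np.array(q["tool_pos"]),R.from_euler("xyz",q["tcp_rot"],degrees=True)
def go(t,rpy):
    p,Q=pose();d=Q.inv().apply(np.array(t)-p)/1000
    w=(Q.inv()*R.from_euler("xyz",rpy,degrees=True)).as_rotvec()
    print("t",round(r.sense()["time"],2),"row",np.round(d,4).tolist(),np.round(w,4).tolist(),"rows>=",max(np.linalg.norm(d)/.0625,np.degrees(np.linalg.norm(w))/10.7).round(1))
E
python3 - <<'E'
from h import *
s=r.snapshot("wrist");Rm=cv2.Rodrigues(np.array(s["rvec"],float))[0];c=-Rm.T@np.array(s["tvec"]).reshape(3)
p,Q=pose();print(np.round(Q.inv().apply(c-p),1),np.round(Q.inv().apply(Rm[2]),3),np.round(Q.inv().apply(Rm[0]),3),s["K"])
go([440,200,330],[180,0,175])
E
```

```text
[  79.8    1.6 -164.6] [-0.31  -0.001  0.951] [-0.001  1.     0.   ] [[336.27720854   0.         316.70087088]
 [  0.         336.27720854 199.20810763]
 [  0.           0.           1.        ]]
t 1.05 row [-0.3134, -0.232, -0.1196] [-0.0, -0.0, -0.3515] rows>= 6.5
```

```bash
python3 -m jog '[0,0,-0.06,0,0,0, -0.11,-0.09,-0.07,0,0,-0.12, -0.2,-0.15,-0.07,0,0,-0.24, -0.313,-0.232,-0.07,0,0,-0.351, -0.313,-0.232,-0.07,0,0,-0.351, -0.313,-0.232,-0.07,0,0,-0.351, -0.313,-0.232,-0.07,0,0,-0.351, -0.313,-0.232,-0.07,0,0,-0.351]' && python3 - <<'E'
from h import *
print(pose()[0],r.sense()["tcp_rot"])
s=r.snapshot("wrist");W=cloud(s);np.savez("pics/w1",W=W);save(s,"w1")
W=W.reshape(-1,3);W=W[~np.isnan(W[:,0])]
def box(x0,x1,y0,y1,z0,z1):
    return W[(W[:,0]>x0)&(W[:,0]<x1)&(W[:,1]>y0)&(W[:,1]<y1)&(W[:,2]>z0)&(W[:,2]<z1)]
p=box(400,560,100,320,6,16);print("caddy",len(p),p[:,2].mean(),cv2.minAreaRect(p[:,:2].astype(np.float32)))
p=box(440,540,225,300,187,205);print("probe top",len(p),p.mean(0),cv2.minAreaRect(p[:,:2].astype(np.float32)))
p=box(440,540,225,300,130,205);print("probe",len(p),np.percentile(p,[1,99],0))
p=box(440,540,120,215,90,110);print("clip top",len(p),p.mean(0),cv2.minAreaRect(p[:,:2].astype(np.float32)),p[:,2].max())
p=box(440,490,120,215,93,98);print("block top",len(p),p.mean(0),cv2.minAreaRect(p[:,:2].astype(np.float32)),p[:,2].max())
p=box(440,490,120,215,78,92);print("block side",len(p),np.percentile(p,[2,50,98],0))
p=box(440,490,120,215,66,80);print("fin",len(p),np.percentile(p,[2,50,98],0), cv2.minAreaRect(p[:,:2].astype(np.float32)))
E
```

```text
time: 2.05
tool_pos: [441.1, 197.1, 280.6]
tcp_rot: [-180.0, 0.0, 174.7]
ft_force: [-0.2, 0.8, -0.3]
finger_gap: 85.2
grip_force: 0.0
[441.05521891 197.07144945 280.63544538] [-1.79970298e+02  4.87061047e-02  1.74721214e+02]
caddy 3990 13.043821959549469 ((482.44354248046875, 215.15940856933594), (150.5330810546875, 74.3780288696289), 86.06907653808594)
probe top 554 [483.33390171 259.16718572 195.2296798 ] ((484.8352966308594, 260.0354919433594), (22.156225204467773, 15.678049087524414), 86.58534240722656)
probe 1187 [[475.63966539 248.81330534 132.86081137]
 [492.06743334 270.40144718 198.0675853 ]]
clip top 605 [489.84310389 169.06188023  97.58798497] ((490.64483642578125, 169.00672912597656), (21.856393814086914, 36.10824203491211), 86.12078857421875) 105.61731607117807
block top 249 [480.87533977 169.71630641  96.1573945 ] ((481.553466796875, 169.65196228027344), (21.855247497558594, 17.11008644104004), 86.4586410522461) 97.9521947848996
block side 75 [[472.5341801  160.19838686  78.47330789]
 [473.32588231 171.01665891  85.68372553]
 [476.28262269 180.7497077   91.85885149]]
fin 187 [[472.29930328 148.68105031  66.31488558]
 [476.39936085 172.30231342  74.25863638]
 [482.05321616 192.64904002  79.0417653 ]] ((477.54296875, 170.29388427734375), (45.340415954589844, 11.183387756347656), 81.00700378417969)
```

View pics/w1.png

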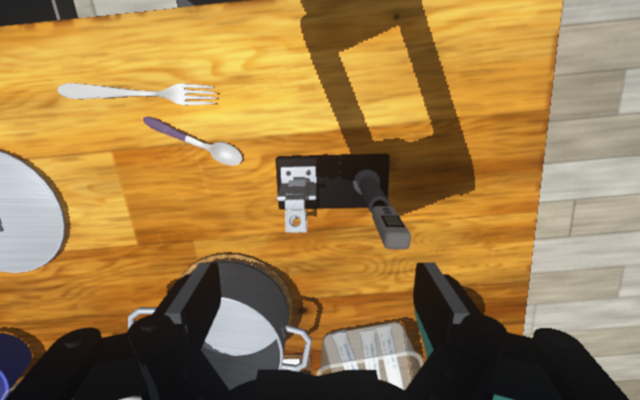

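```bash
python3 - <<'E'
from h import *
go([479,169.6,130],[180,0,176.1]);go([479,169.6,77],[180,0,176.1])
W=np.load("pics/w1.npz")["W"].reshape(-1,3);W=W[~np.isnan(W[:,0])]
p=W[(W[:,2]>101)&(W[:,2]<107)&(W[:,0]>560)&(W[:,0]<760)&(W[:,1]>-60)&(W[:,1]<150)];print(len(p),p.min(0),p.max(0))
E
```

```text
t 2.1 row [-0.0401, -0.0239, 0.1506] [-0.0007, 0.0008, -0.0236] rows>= 2.5
t 2.1 row [-0.0401, -0.0239, 0.2036] [-0.0007, 0.0008, -0.0236] rows>= 3.3
393 [584.10651203  70.7183511  101.01788414] [697.79597739 133.97966124 106.2165844 ]
```

```bash
python3 -m jog '[-0.02,-0.012,0.04,0,0,-0.012, -0.04,-0.024,0.09,0,0,-0.024, -0.04,-0.024,0.14,0,0,-0.024, -0.04,-0.024,0.17,0,0,-0.024, -0.04,-0.024,0.19,0,0,-0.024, -0.04,-0.024,0.203,0,0,-0.024, -0.04,-0.024,0.203,0,0,-0.024, -0.04,-0.024,0.203,0,0,-0.024]' && python3 -m jog '[0,0,0,0,0,0, 0,0,0,0,0,0, 0,0,0,0,0,0, 0,0,0,0,0,0, 0,0,0,0,0,0, 0,0,0,0,0,0]' -1 50
```

```text
time: 3.1
tool_pos: [478.1, 173.3, 78.5]
tcp_rot: [180.0, 0.1, 176.4]
ft_force: [0.0, -0.1, -0.1]
finger_gap: 85.5
grip_force: 0.0
time: 3.85
tool_pos: [477.4, 172.7, 77.4]
tcp_rot: [-180.0, -0.0, 176.3]
ft_force: [0.1, 0.0, -0.0]
finger_gap: 0.0
grip_force: 0.0
```

```bash
python3 - <<'E'
from h import *
s=r.snapshot("wrist");save(s,"w2");W=cloud(s);np.savez("pics/w2",W=W)
s=r.snapshot("scene");save(s,"s2",(200,130,360,250),3)
E
python3 -c "
import cv2,numpy as np
a=cv2.imread('pics/w2.png');b=cv2.resize(cv2.imread('pics/s2.png'),(533,400))
cv2.imwrite('pics/v2.png',cv2.resize(np.hstack([a[:,100:540],b]),None,fx=.8,fy=.8))"; python3 -m jog '[0,0,0,0,0,0]'
```

```text
time: 4.08
tool_pos: [477.4, 172.7, 77.4]
tcp_rot: [-180.0, -0.0, 176.3]
ft_force: [0.9, 0.6, -0.5]
finger_gap: -0.3
grip_force: 0.0
```

View pics/v2.png

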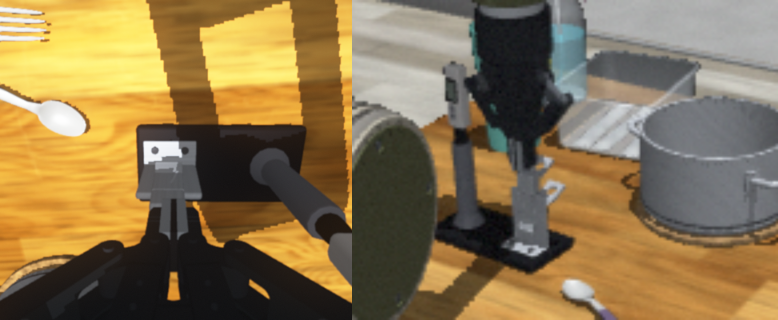

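```bash
python3 - <<'E'
from h import *
W=np.load("pics/w2.npz")["W"]
np.set_printoptions(linewidth=250)
# w2 pixel coords: v2/0.8+100
for v in range(170,300,8):
    print(v,[tuple(int(x) for x in W[v,u]) if not np.isnan(W[v,u,0]) else None for u in range(275,360,12)])
s=r.snapshot("wrist");cv2.imwrite("pics/v3.png",cv2.resize(s["pixels"][140:320,220:420,::-1],None,fx=3,fy=3,interpolation=cv2.INTER_CUBIC))
E
```

```text
170 [(449, 146, 13), (450, 155, 14), (450, 163, 12), (451, 171, 13), (452, 180, 12), (452, 188, 13), (452, 196, 14), (453, 205, 13)]
178 [(455, 146, 13), (455, 155, 16), (455, 163, 16), (456, 171, 16), (457, 179, 15), (457, 188, 16), (458, 196, 12), (459, 204, 13)]
186 [(461, 145, 13), (461, 154, 14), (461, 162, 15), (461, 171, 16), (463, 179, 14), (463, 187, 16), (464, 196, 12), (465, 204, 12)]
194 [(467, 144, 12), (466, 153, 16), (467, 162, 15), (468, 170, 15), (468, 179, 15), (469, 187, 15), (470, 196, 12), (470, 204, 13)]
202 [(473, 144, 12), (472, 153, 16), (472, 161, 17), (473, 170, 15), (473, 178, 17), (474, 187, 16), (476, 196, 12), (476, 204, 14)]
210 [(478, 143, 13), (475, 153, 25), (470, 163, 41), (470, 170, 40), (471, 178, 41), (477, 186, 25), (482, 195, 12), (483, 204, 12)]
218 [(486, 142, 11), (475, 155, 39), (472, 163, 50), (472, 170, 50), (473, 178, 49), (477, 185, 40), (488, 195, 13), (489, 204, 12)]
226 [(475, 148, 52), (475, 156, 54), (472, 164, 61), (472, 171, 62), (473, 178, 62), (477, 185, 52), (478, 192, 51), (495, 204, 13)]
234 [(474, 150, 66), (475, 157, 66),
[... 480 characters left out ...]
 (527, 204, 2)]
266 [(530, 136, 1), (470, 161, 111), (470, 166, 111), (466, 172, 120), (467, 177, 119), (471, 182, 113), (471, 187, 112), (536, 204, 0)]
274 [(538, 136, 0), (470, 162, 118), (470, 167, 119), (467, 172, 125), (466, 177, 126), (471, 182, 118), (471, 187, 120), (542, 204, 1)]
282 [(545, 135, 1), (470, 162, 125), (467, 168, 130), (466, 172, 131), (467, 177, 130), (471, 181, 125), (471, 186, 124), (550, 204, 1)]
290 [(553, 134, 1), (470, 163, 130), (466, 168, 136), (466, 172, 137), (466, 177, 137), (467, 181, 137), (471, 186, 131), (558, 203, 0)]
298 [(561, 133, 0), (463, 165, 145), (464, 168, 144), (470, 172, 136), (466, 177, 142), (464, 181, 145), (465, 185, 144), (565, 203, 0)]
```

View pics/v3.png

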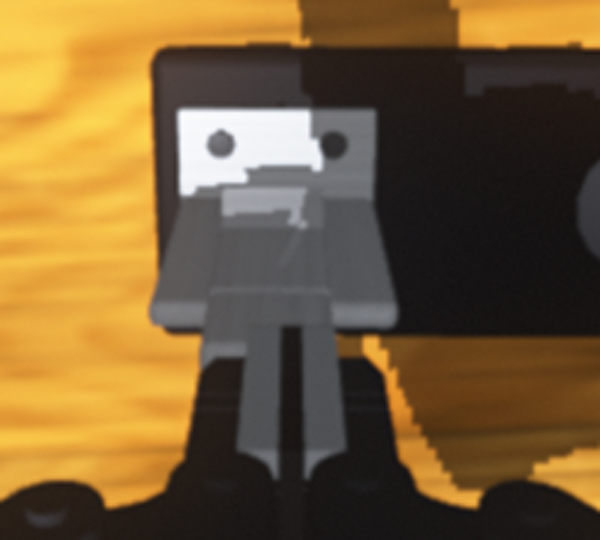

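```bash
python3 -m jog '[0,0,0,0,0,0, 0,0.003,0,0,0,0, 0,0.003,0,0,0,0, 0,0.003,0,0,0,0, 0,0.003,0,0,0,0, 0,0.003,0,0,0,0]' 1; python3 - <<'E'
from h import *
print(r.pinch_z, pose()[0])
for c in ["wrist","scene","top"]:
    s=r.snapshot(c);W=cloud(s).reshape(-1,3);W=W[~np.isnan(W[:,0])]
    if c=="wrist": save(s,"w4")
    for y0,y1 in((112,150),(193,235)):
        p=W[(W[:,0]>455)&(W[:,0]<500)&(W[:,1]>y0)&(W[:,1]<y1)&(W[:,2]>77)&(W[:,2]<150)]
        p=p[np.argsort(p[:,2])]
        print(c,y0,len(p),np.round(p[:40:4]).tolist())
E
```

```text
time: 4.88
tool_pos: [477.6, 175.7, 77.4]
tcp_rot: [-180.0, -0.0, 176.3]
ft_force: [-0.1, -0.3, 0.3]
finger_gap: 85.4
grip_force: 0.0
18.700000000000003 [477.60239112 175.73416849  77.37985885]
wrist 112 3118 [[470.0, 135.0, 112.0], [475.0, 134.0, 113.0], [477.0, 134.0, 113.0], [474.0, 134.0, 113.0], [470.0, 135.0, 113.0], [467.0, 135.0, 113.0], [473.0, 135.0, 114.0], [475.0, 135.0, 114.0], [481.0, 134.0, 114.0], [482.0, 134.0, 114.0]]
wrist 193 3117 [[485.0, 220.0, 112.0], [481.0, 220.0, 113.0], [475.0, 220.0, 113.0], [477.0, 220.0, 113.0], [473.0, 220.0, 113.0], [488.0, 219.0, 113.0], [477.0, 220.0, 113.0], [487.0, 219.0, 114.0], [479.0, 220.0, 114.0], [485.0, 219.0, 114.0]]
scene 112 98 [[485.0, 126.0, 112.0], [466.0, 125.0, 114.0], [466.0, 125.0, 117.0], [465.0, 131.0, 119.0], [481.0, 119.0, 121.0], [471.0, 119.0, 122.0], [475.0, 118.0, 124.0], [479.0, 117.0, 125.0], [463.0, 125.0, 127.0], [469.0, 120.0, 128.0]]
scene 193 103 [[481.0, 218.0, 111.0], [491.0, 218.0, 113.0], [469.0, 219.0, 115.0], [489.0, 216.0, 117.0], [486.0, 217.0, 118.0], [475.0, 230.0, 120.0], [468.0, 217.0, 122.0], [473.0, 228.0, 124.0], [484.0, 215.0, 125.0], [465.0, 217.0, 126.0]]
top 112 0 []
top 193 0 []
```

```bash
python3 -m jog '[-0.001,-0.004,0.0,0,0,0, -0.002,-0.008,0,0,0,0, -0.002,-0.008,0.01,0,0,0, -0.002,-0.008,0.02,0,0,0, -0.002,-0.008,0.025,0,0,0, -0.002,-0.008,0.025,0,0,0]' && python3 -m jog '[0,0,0,0,0,0, 0,0,0,0,0,0, 0,0,0,0,0,0, 0,0,0,0,0,0, 0,0,0,0,0,0]' -1 50; python3 - <<'E'
from h import *
s=r.snapshot("wrist");W=cloud(s);np.savez("pics/w5",W=W);save(s,"w5",(170,100,470,340),2)
E
```

```text
time: 5.78
tool_pos: [478.4, 167.6, 51.5]
tcp_rot: [-180.0, -0.1, 176.4]
ft_force: [0.0, 0.5, 0.4]
finger_gap: 85.3
grip_force: 0.0
time: 6.4
tool_pos: [479.8, 167.8, 53.3]
tcp_rot: [180.0, 0.1, 176.3]
ft_force: [-0.6, 0.2, 6.7]
finger_gap: 21.0
grip_force: 52.9
```

View pics/w5.png

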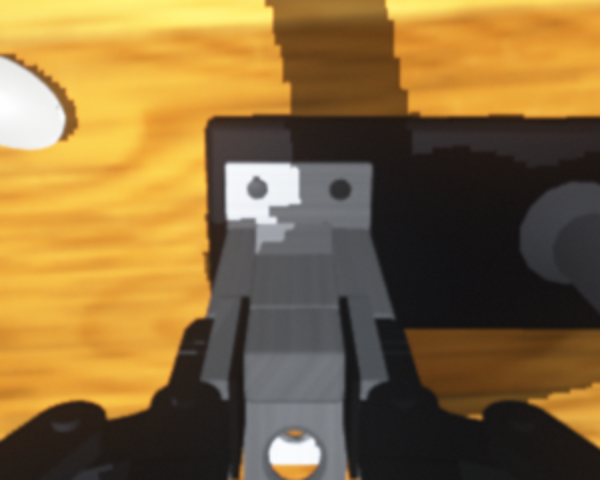

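```bash
python3 -m jog '[0,0,-0.005,0,0,0, 0,0,-0.02,0,0,0, 0,0,-0.05,0,0,0, 0,0,-0.1,0,0,0, 0,0,-0.15,0,0,0, 0.02,0.02,-0.2,0,0,0, 0.04,0.04,-0.25,0,0,0, 0.04,0.04,-0.25,0,0,0]'; python3 - <<'E'
from h import *
from scipy.optimize import least_squares
s=r.snapshot("wrist");W5=cloud(s);save(s,"w6")
q=r.sense();print(q["finger_gap"],q["grip_force"],q["ft_force"])
for n,W in(("w1",np.load("pics/w1.npz")["W"]),("w6",W5)):
    W=W.reshape(-1,3);W=W[~np.isnan(W[:,0])]
    p=W[(W[:,2]>100)&(W[:,2]<106)&(W[:,0]>560)&(W[:,0]<770)&(W[:,1]>-60)&(W[:,1]<150)]
    rr=np.hypot(p[:,0]-666.5,p[:,1]-48);p=p[(rr>74)&(rr<95)]
    f=least_squares(lambda v:np.hypot(p[:,0]-v[0],p[:,1]-v[1])-84,[666,48],loss="soft_l1",f_scale=2)
    print(n,len(p),f.x,np.median(abs(f.fun)),np.median(p[:,2]),p.min(0),p.max(0))
    C=f.x;h=W[(W[:,2]>60)&(W[:,2]<95)];d=h[:,:2]-C;k=np.hypot(*d.T);h=h[(k>100)&(k<125)]
    for g in(h[h[:,1]>C[1]],h[h[:,1]<C[1]]):
        if len(g): print("handle",len(g),g.mean(0),np.degrees(np.arctan2(*(g.mean(0)[:2]-C)[::-1])),cv2.minAreaRect(g[:,:2].astype(np.float32)))
E
```

```text
time: 7.45
tool_pos: [442.6, 212.0, 308.2]
tcp_rot: [179.8, 0.5, 176.5]
ft_force: [0.6, 0.4, -1.2]
finger_gap: 21.0
grip_force: 49.9
21.008744096763877 49.93745232159199 [ 0.52392075  0.37299852 -1.54032305]
w1 432 [665.46988742  48.03090826] 0.9662359115169963 103.53947833816369 [583.40561093  70.7183511  100.021854  ] [697.79597739 133.97966124 105.97191968]
handle 364 [690.58026624 155.07028775  80.90111517] 76.79770722597517 ((691.3999633789062, 152.3422393798828), (24.761653900146484, 67.78673553466797), 76.41117858886719)
handle 181 [614.49986864 -50.59936475  80.63383106] -117.32895510617134 ((616.7274169921875, -53.16127014160156), (12.4668607711792, 38.92861557006836), 34.12884521484375)
w6 626 [665.62293415  48.59757073] 0.9387774584282482 103.5785505932725 [579.94258689 -38.08320365 100.02812574] [751.86512067 113.4940363  105.99645906]
handle 84 [705.38344088 156.03456866  82.39461882] 69.69139029259057 ((698.1943969726562, 159.53089904785156), (9.74199390411377, 49.94328308105469), 69.56639099121094)
handle 380 [636.11571726 -58.04709288  80.95139085] -105.46608699079059 ((638.15380859375, -56.240867614746094), (24.33000946044922, 69.5693359375), 73.19384002685547)
```

View pics/w6.png

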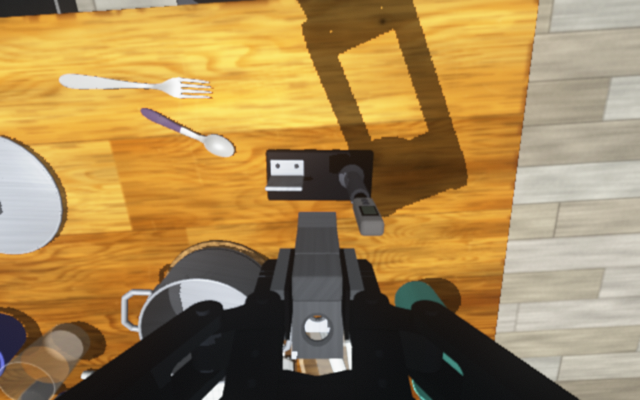

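```bash
python3 - <<'E'
from h import *
go([584.3,67.6,150],[180,0,165.5])
E
```

```text
t 7.5 row [-0.1501, -0.1346, 0.1555] [0.0022, 0.004, 0.1909] rows>= 4.1
```

```bash
python3 -m jog '[-0.03,-0.03,0.01,0,0,0.04, -0.07,-0.065,0.04,0,0,0.1, -0.11,-0.1,0.08,0,0,0.15, -0.14,-0.125,0.12,0,0,0.19, -0.15,-0.1346,0.15,0,0,0.19, -0.15,-0.1346,0.1545,0,0,0.19, -0.15,-0.1346,0.1545,0,0,0.19, -0.15,-0.1346,0.1545,0,0,0.19]'; python3 - <<'E'
from h import *
s=r.snapshot("wrist");W=cloud(s);np.savez("pics/w7",W=W);save(s,"w7",(120,100,520,400),2)
q=r.sense();print(q["tool_pos"],q["tcp_rot"])
C=np.array([665.6,48.4]);ex=np.array([np.cos(np.radians(-14.5)),np.sin(np.radians(-14.5))]);ey=np.array([-ex[1],ex[0]])
# pot-frame coords along columns
P=np.dstack([(W[...,:2]-C)@ex,(W[...,:2]-C)@ey,W[...,2]])
for v in range(180,360,8): print(v,[tuple(int(x) for x in P[v,u]) if not np.isnan(P[v,u,0]) else None for u in range(230,420,20)])
E
```

```text
time: 8.5
tool_pos: [583.4, 66.9, 149.8]
tcp_rot: [180.0, 0.1, 165.5]
ft_force: [-0.2, 0.6, -1.0]
finger_gap: 20.6
grip_force: 49.9
[583.5680392   66.96534689 149.92859203] [1.79946879e+02 1.62481229e-01 1.65517782e+02]
180 [(-80, -84, 0), (-80, -65, 1), (-80, -46, 0), (-82, -26, 10), (-82, -7, 9), (-82, 11, 10), (-82, 30, 9), (-80, 50, 0), (-80, 69, 0), (-80, 88, 2)]
188 [(-72, -85, 1), (-72, -66, 0), (-74, -45, 8), (-81, -24, 30), (-84, -6, 43), (-83, 10, 40), (-79, 28, 26), (-74, 49, 7), (-72, 69, 1), (-72, 89, 0)]
196 [(-64, -85, 1), (-64, -66, 1), (-74, -42, 31), (-81, -22, 56), (-84, -6, 64), (-84, 9, 63), (-80, 26, 52), (-71, 47, 22), (-63, 70, 0), (-64, 90, 0)]
204 [(-56, -86, 1), (-58, -65, 8), (-75, -38, 57), (-82, -21, 76), (-84, -6, 84), (-84, 8, 83), (-81, 23, 75), (-72, 43, 50), (-58, 69, 7), (-55, 90, 0)]
212 [(-48, -86, 2), (-60, -60, 35), (-77, -35, 80), (-82, -19, 95), (-96, -5, 131), (-95, 6, 131), (-82, 22, 94), (-74, 39, 74), (-50, 69, 8), (-47, 91, 1)]
220 [(-38, -88, 0), (-66, -53, 69), (-77, -33, 98), (-80, -19, 104), (-93, -4, 136), (-93, 6, 136), (-80, 21, 1
[... 2115 characters left out ...]
0, 229), (-90, 29, 222)]
332 [(-90, -28, 226), (-100, -19, 238), (-100, -14, 238), (-72, -11, 203), (81, -8, 18), (-64, 4, 195), (-80, 10, 214), (-101, 13, 239), (-101, 18, 239), (-90, 28, 226)]
340 [(-87, -29, 225), (-101, -18, 241), (-101, -13, 242), (78, -28, 34), (-61, -4, 195), (-62, 4, 196), (-78, 10, 215), (-101, 12, 241), (-101, 18, 241), (-88, 28, 226)]
348 [(-83, -29, 225), (-101, -18, 244), (-101, -13, 244), (77, -27, 46), (-58, -4, 197), (-59, 4, 198), (76, 31, 47), (-101, 12, 244), (-101, 17, 244), (-85, 28, 226)]
356 [(-101, -22, 247), (-99, -18, 245), (-101, -12, 247), (78, -26, 56), (-56, -4, 199), (-55, 4, 198), (77, 30, 56), (-100, 12, 246), (-101, 16, 247), (-81, 28, 226)]
```

View pics/w7.png

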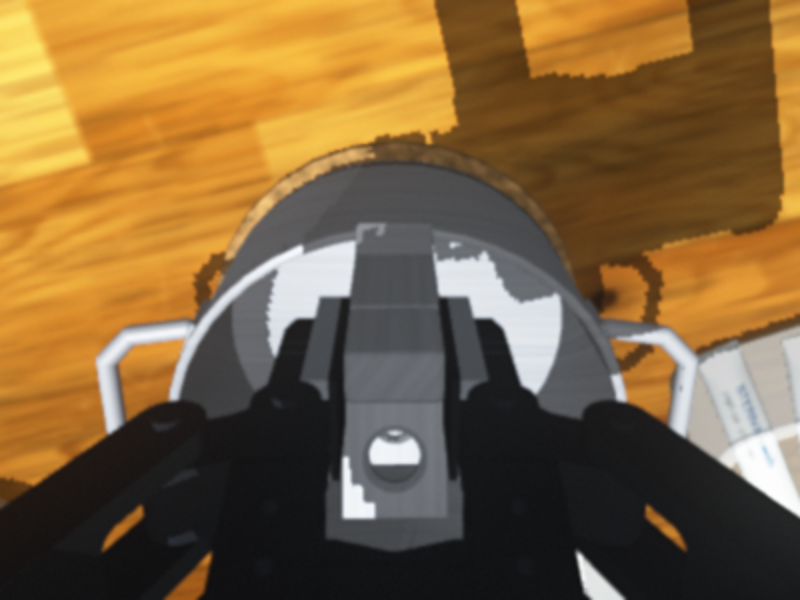

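```bash
python3 -m jog '[-0.0015,0,0.01,0,0,0, -0.0015,0,0.02,0,0,0, -0.0015,0,0.03,0,0,0, -0.0015,0,0.04,0,0,0, -0.0015,0,0.048,0,0,0, -0.0015,0,0.056,0,0,0, -0.0015,0,0.062,0,0,0, -0.0015,0,0.066,0,0,0]'; python3 -m jog '[0,0,0.001,0,0,0, 0,0,0.002,0,0,0, 0,0,0.002,0,0,0]'
```

```text
time: 9.55
tool_pos: [584.5, 65.9, 82.2]
tcp_rot: [180.0, 0.0, 165.5]
ft_force: [-11.5, -0.7, 28.1]
finger_gap: 20.9
grip_force: 59.6
time: 9.93
tool_pos: [584.5, 65.9, 82.3]
tcp_rot: [180.0, 0.0, 165.5]
ft_force: [-8.3, -0.6, 16.5]
finger_gap: 20.8
grip_force: 56.5
```

```bash
python3 -m jog '[0,0,-0.002,0,0,0, 0,0,-0.002,0,0,0, 0,0,-0.002,0,0,0, 0,0,-0.002,0,0,0, 0,0,-0.03,0,0,0, 0,0,-0.08,0,0,0, 0,0,-0.13,0,0,0, 0.03,0,-0.18,0,0,0]' 1; python3 - <<'E'
from h import *
s=r.snapshot("wrist");W=cloud(s);np.savez("pics/w8",W=W);save(s,"w8")
q=r.sense();print(q["tool_pos"],q["tcp_rot"])
C=np.array([665.6,48.4]);ex=np.array([np.cos(np.radians(-14.5)),np.sin(np.radians(-14.5))]);ey=np.array([-ex[1],ex[0]])
P=np.dstack([(W[...,:2]-C)@ex,(W[...,:2]-C)@ey,W[...,2]]).reshape(-1,3)
P=P[~np.isnan(P[:,0])]
k=P[(abs(P[:,1])<30)&(P[:,0]>-105)&(P[:,0]<-40)&(P[:,2]>107)&(P[:,2]<140)]
print(len(k),np.percentile(k,[1,50,99],0).round(1),cv2.minAreaRect(k[:,:2].astype(np.float32)))
for x in range(-94,-44,3):
    g=k[abs(k[:,0]-x)<1.5]
    if len(g): print(x,np.percentile(g[:,1],[3,97]).round(1),np.percentile(g[:,2],[5,50,97]).round(1))
E
```

```text
time: 10.92
tool_pos: [555.5, 73.0, 261.1]
tcp_rot: [-180.0, -0.0, 165.4]
ft_force: [0.4, 0.3, 0.2]
finger_gap: 85.4
grip_force: 0.0
[555.29482447  74.44115914 269.8127419 ] [179.82338971   0.46144867 165.47437942]
887 [[-89.7 -12.9 108.2]
 [-74.6  -2.2 125.9]
 [-54.3   8.3 132.6]] ((-71.69620513916016, -2.453105926513672), (21.819080352783203, 36.33761978149414), 89.26229858398438)
-91 [-9.9  6.5] [107.3 113.9 123.2]
-88 [-12.6   8.2] [109.6 122.6 127.1]
-85 [-12.6   7.3] [125.  126.1 127.4]
-82 [-12.5   8.1] [125.1 126.2 127.4]
-79 [-12.2   8.3] [125.  126.  127.5]
-76 [-11.9   8. ] [120.5 123.  125.3]
-73 [-12.8   7.4] [122.6 124.  125.7]
-70 [-12.8   8.3] [123.4 125.  126.5]
-67 [-12.8   8.3] [124.1 126.1 128. ]
-64 [-12.8   8.3] [125.8 127.5 129.7]
-61 [-12.8   8.3] [127.9 129.2 130.7]
-58 [-11.9   7.9] [128.3 130.5 132. ]
-55 [-12.8   8.2] [130.1 131.7 133. ]
-52 [-0.4 -0.4] [130.4 130.4 130.4]
```

View pics/w8.png

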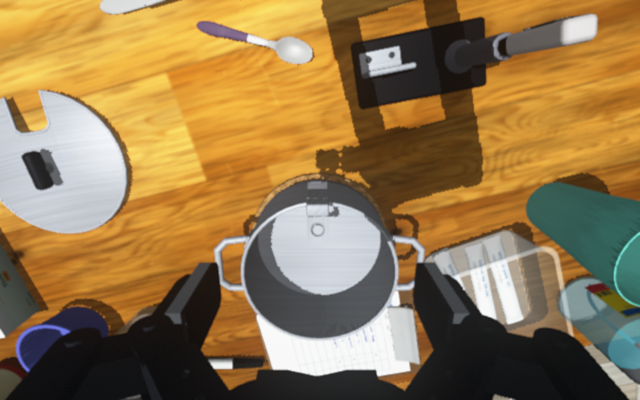

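```bash
python3 - <<'E'
from h import *
go([470,258.3,250],[180,0,176.1])
E
```

```text
t 10.97 row [0.1288, 0.1565, 0.0193] [0.0023, 0.0083, -0.1854] rows>= 3.3
```

```bash
python3 -m jog '[0.04,0.05,0,0,0,-0.06, 0.08,0.1,0.01,0,0,-0.12, 0.11,0.14,0.012,0,0,-0.186, 0.129,0.1565,0.012,0,0,-0.186, 0.129,0.1565,0.012,0,0,-0.186, 0.129,0.1565,0.012,0,0,-0.186, 0.129,0.1565,0.012,0,0,-0.186]'; python3 - <<'E'
from h import *
s=r.snapshot("wrist");W=cloud(s).reshape(-1,3);W=W[~np.isnan(W[:,0])]
q=r.sense();print(q["tool_pos"],q["tcp_rot"])
p=W[(W[:,0]>440)&(W[:,0]<540)&(W[:,1]>225)&(W[:,1]<300)&(W[:,2]>125)]
t=p[(p[:,2]>192)&(p[:,2]<202)];print(len(t),t.mean(0),cv2.minAreaRect(t[:,:2].astype(np.float32)))
b=p[(p[:,2]>130)&(p[:,2]<192)];print(len(b),np.percentile(b,[2,50,98],0))
for y0,y1 in((190,250),(265,330)):
    f=W[(W[:,0]>440)&(W[:,0]<500)&(W[:,1]>y0)&(W[:,1]<y1)&(W[:,2]>260)&(W[:,2]<330)];f=f[np.argsort(f[:,2])][:60]
    if len(f): print("finger",f[::10].round(0).tolist())
go([485.5,258.3,126],[180,0,176.1])
E
```

```text
time: 11.85
tool_pos: [470.2, 256.3, 247.8]
tcp_rot: [-180.0, 0.0, 176.0]
ft_force: [0.7, -0.3, 0.4]
finger_gap: 85.6
grip_force: 0.0
[470.25106756 256.30623153 247.84958165] [-1.79987692e+02  9.81550688e-04  1.76023880e+02]
645 [484.17274147 260.48653996 196.23016184] ((485.075927734375, 260.3465270996094), (21.277021408081055, 15.941102981567383), 86.0609359741211)
681 [[475.98761257 250.34074707 133.41963288]
 [477.49638005 260.83430093 169.20426471]
 [480.85467737 271.14933078 190.88326033]]
finger [[472.0, 214.0, 282.0], [467.0, 215.0, 283.0], [469.0, 215.0, 284.0], [460.0, 215.0, 284.0], [477.0, 214.0, 285.0], [467.0, 215.0, 285.0]]
finger [[475.0, 301.0, 282.0], [479.0, 300.0, 283.0], [478.0, 300.0, 284.0], [473.0, 300.0, 284.0], [467.0, 301.0, 285.0], [481.0, 299.0, 285.0]]
t 11.9 row [-0.0151, 0.0031, 0.1218] [-0.0002, 0.0, -0.0013] rows>= 2.0
```

```bash
python3 -m jog '[-0.0148,0.0027,0.0,0,0,0, -0.0148,0.0027,0.03,0,0,0, -0.0148,0.0027,0.07,0,0,0, -0.0148,0.0027,0.1,0,0,0, -0.0148,0.0027,0.115,0,0,0, -0.0148,0.0027,0.122,0,0,0, -0.0148,0.0027,0.122,0,0,0]'; python3 -m jog '[0,0,0,0,0,0, 0,0,0,0,0,0, 0,0,0,0,0,0, 0,0,0,0,0,0, 0,0,0,0,0,0]' -1 70;  python3 -m jog '[0,0,-0.01,0,0,0, 0,0,-0.04,0,0,0, 0,0,-0.08,0,0,0, 0,0,-0.12,0,0,0, 0,0,-0.15,0,0,0, 0,0,-0.17,0,0,0, 0,0,-0.17,0,0,0, 0,0,-0.17,0,0,0]'; python3 - <<'E'
from h import *
p,Q=pose();print(p)
s=r.snapshot("wrist");W=cloud(s).reshape(-1,3);W=W[~np.isnan(W[:,0])];T=Q.inv().apply(W-p)
k=T[(abs(T[:,1]-1.5)<25)&(abs(T[:,0])<30)&(T[:,2]>-60)&(T[:,2]<130)]
for z in range(-60,130,6):
    g=k[abs(k[:,2]-z)<3]
    if len(g): print(z,len(g),np.percentile(g[:,:2],[5,50,95],0).round(1).tolist())
E
```

```text
time: 12.78
tool_pos: [485.1, 258.9, 126.5]
tcp_rot: [180.0, 0.0, 176.1]
ft_force: [-0.7, -0.4, 0.0]
finger_gap: 85.4
grip_force: 0.0
time: 13.4
tool_pos: [484.9, 259.1, 126.4]
tcp_rot: [180.0, 0.0, 176.1]
ft_force: [-1.1, 0.8, 3.9]
finger_gap: 20.9
grip_force: 68.2
time: 14.4
tool_pos: [484.1, 258.7, 294.2]
tcp_rot: [-179.9, -0.1, 176.1]
ft_force: [-0.0, 0.3, -1.2]
finger_gap: 21.5
grip_force: 68.3
[484.11545092 258.6932161  294.24865255]
-60 810 [[-5.2, -12.9], [7.4, 1.2], [10.7, 15.4]]
-54 986 [[6.0, -17.5], [8.4, 1.5], [10.8, 20.2]]
-48 966 [[6.0, -20.6], [8.4, 1.2], [10.7, 23.1]]
-42 825 [[5.8, -20.3], [8.3, 1.1], [10.7, 23.0]]
-36 743 [[5.9, -20.8], [8.2, 1.6], [10.7, 23.4]]
-30 599 [[5.9, -19.1], [7.6, 1.6], [10.7, 21.8]]
-24 270 [[5.4, -9.2], [7.3, 1.1], [10.2, 11.9]]
-18 259 [[5.9, -7.6], [7.4, 1.6], [9.0, 10.7]]
-12 178 [[4.6, -8.3], [7.1, 1.6], [8.8, 11.1]]
-6 142 [[5.0, -8.2], [7.1, 1.1], [7.6, 10.8]]
0 52 [[4.4, -2.2], [5.5, 1.6], [6.4, 5.1]]
6 120 [[2.9, -4.5], [5.5, 1.0], [6.6, 7.1]]
12 103 [[2.3, -5.2], [5.9, 1.0], [6.8, 7.8]]
18 26 [[1.4, -4.7], [5.8, 2.4], [6.7, 8.0]]
30 13 [[1.1, -0.3], [1.5, 1.0], [1.8, 3.1]]
36 26 [[-0.3, -1.0], [1.4, 1.6], [1.8, 3.5]]
42 22 [[0.5, -0.4], [1.3, 1.6], [1.9, 3.6]]
48 23 [[0.4, -0.4], [1.3, 1.6], [1.8, 3.6]]
54 20 [[0.4, -0.5], [1.3, 1.6], [1.9, 3.7]]
60 20 [[0.6, -0.5], [1.4, 1.6], [1.8, 3.7]]
66 17 [[0.3, -0.6], [1.4, 1.6], [1.8, 3.8]]
72 18 [[0.2, -0.6], [1.3, 1.6], [1.8, 3.8]]
78 15 [[0.1, -0.7], [1.3, 1.6], [1.8, 3.4]]
84 16 [[-0.2, -0.7], [1.3, 1.6], [1.6, 3.9]]
90 16 [[-0.4, -0.8], [1.2, 1.6], [1.9, 4.0]]
96 13 [[0.2, -0.8], [1.3, 0.8], [1.7, 3.2]]
102 11 [[-0.2, -0.9], [1.3, 1.6], [1.9, 3.3]]
108 11 [[0.2, -0.5], [1.3, 1.6], [1.7, 3.3]]
```

```bash
cat >> h.py <<'E'
OFF=np.array([-0.6,1.6,18.4])
def probe_go(eye,yaw,d,lean=25.):
    T=R.from_euler("xyz",[180,lean,yaw+180],degrees=True);u=-T.as_matrix()[:,2]
    o=np.array(eye)+u*d; t=o-T.apply(OFF);print("origin",o.round(1),"tool",t.round(1));go(t,[180,lean,yaw+180])
E
python3 - <<'E'
from h import *
probe_go([601.2,63,126.5],-14.5,135)
E
```

```text
origin [546.   77.3 248.9] tool [537.5  77.8 265.3]
t 14.45 row [-0.0658, -0.1768, 0.0287] [0.0389, -0.4376, 0.1827] rows>= 3.1
```

```bash
python3 -m jog '[-0.01,-0.03,0,0.006,-0.07,0.03, -0.025,-0.07,0.005,0.013,-0.16,0.07, -0.045,-0.12,0.015,0.026,-0.29,0.12, -0.06,-0.16,0.025,0.035,-0.39,0.16, -0.0658,-0.1768,0.0287,0.0389,-0.4376,0.1827, -0.0658,-0.1768,0.0287,0.0389,-0.4376,0.1827, -0.0658,-0.1768,0.0287,0.0389,-0.4376,0.1827, -0.0658,-0.1768,0.0287,0.0389,-0.4376,0.1827]'; cat > meas.py <<'E'
from h import *
import sys
p,Q=pose();print(p,r.sense()["tcp_rot"])
s=r.snapshot("wrist");W=cloud(s);save(s,sys.argv[1]);np.savez("pics/"+sys.argv[1],W=W,p=p,q=Q.as_quat())
W=W.reshape(-1,3);W=W[~np.isnan(W[:,0])];T=Q.inv().apply(W-p)
k=(abs(T[:,1]-1.6)<8)&(abs(T[:,0])<8)&(T[:,2]>24)&(T[:,2]<118)
g=T[k];print("stem",len(g),[(z,np.percentile(g[abs(g[:,2]-z)<8][:,:2],[5,50,95],0).round(1).tolist()) for z in (40,70,100) if (abs(g[:,2]-z)<8).any()], g[:,2].max())
C=np.array([665.6,48.4]);a=np.radians(-14.5);ex=np.array([np.cos(a),np.sin(a)]);ey=np.array([-ex[1],ex[0]])
near=(abs(T[:,1]-1.6)<7)&(abs(T[:,0])<7)&(T[:,2]<116)
P=np.c_[(W[:,:2]-C)@ex,(W[:,:2]-C)@ey,W[:,2]][~near]
k=P[(abs(P[:,1])<20)&(P[:,0]>-98)&(P[:,0]<-45)&(P[:,2]>112)&(P[:,2]<140)]
b=k[(k[:,0]<-78)&(abs(k[:,2]-126)<3)];print("block top",len(b),b.mean(0).round(1),np.percentile(b,[3,97],0).round(1))
e=k[k[:,0]>-75];A=np.c_[e[:,:2],np.ones(len(e))];c,*_=np.linalg.lstsq(A,e[:,2],rcond=None);res=abs(A@c-e[:,2])<2
e=e[res];c,*_=np.linalg.lstsq(np.c_[e[:,:2],np.ones(len(e))],e[:,2],rcond=None)
lo,hi=np.percentile(e,[1.5,98.5],0);print("plate",len(e),"slope",np.degrees(np.arctan(c[:2])).round(1),lo.round(1),hi.round(1),cv2.minAreaRect(e[:,:2].astype(np.float32)))
m=(lo+hi)/2;z=c@[m[0],m[1],1];w=C+m[0]*ex+m[1]*ey;print("eye est pot",m[:2].round(1),z.round(1),"world",w.round(1))
E
python3 meas.py w9
```

```text
time: 15.45
tool_pos: [538.6, 78.9, 267.5]
tcp_rot: [179.9, 25.1, 165.5]
ft_force: [0.9, -0.7, -0.9]
finger_gap: 21.0
grip_force: 68.5
[538.57388426  78.86414464 267.45827716] [179.877208    25.10355402 165.50676266]
stem 241 [(40, [[-0.1, -0.9], [1.2, 1.6], [1.8, 3.5]]), (70, [[-0.1, -0.7], [1.1, 1.6], [1.7, 3.8]]), (100, [[-0.4, -0.9], [1.1, 1.2], [1.6, 3.2]])] 110.7614882498217
block top 256 [-84.8  -2.3 125.9] [[-89.6 -12.6 123.8]
 [-78.7   8.  127.2]]
plate 411 slope [24.5  0.3] [-74.7 -13.1 122.5] [-54.3   8.4 132.6] ((-64.38201904296875, -2.369307518005371), (21.150789260864258, 21.60832405090332), 0.0645609050989151)
eye est pot [-64.5  -2.4] 127.6 world [602.6  62.3]
```

View pics/w9.png

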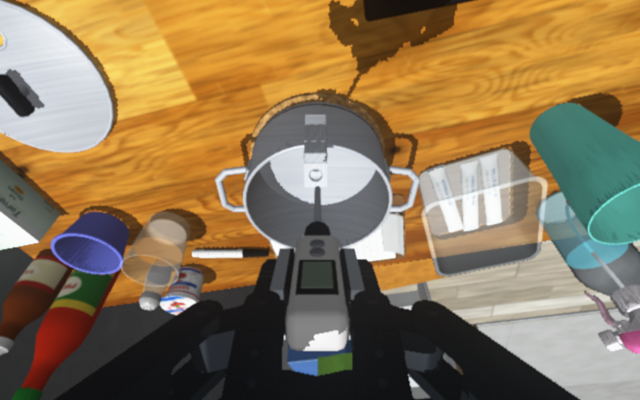

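```bash
cat > hole.py <<'E'
from h import *
import sys
d=np.load("pics/%s.npz"%sys.argv[1]);W=d["W"];p=d["p"];Q=R.from_quat(d["q"])
C=np.array([665.6,48.4]);a=np.radians(-14.5);ex=np.array([np.cos(a),np.sin(a)]);ey=np.array([-ex[1],ex[0]])
P=np.dstack([(W[...,:2]-C)@ex,(W[...,:2]-C)@ey,W[...,2]])
T=Q.inv().apply((W-p).reshape(-1,3)).reshape(W.shape)
stem=(np.hypot(T[...,0],T[...,1]-1.6)<9)&(T[...,2]<118)
pl=(P[...,0]>-75.5)&(P[...,0]<-52)&(abs(P[...,1]+2.4)<12)&(abs(P[...,2]-127.6-0.456*(P[...,0]+64.5))<3)&~stem
e=P[pl];c,*_=np.linalg.lstsq(np.c_[e[:,:2],np.ones(len(e))],e[:,2],rcond=None)
print("n",len(e),"slope",np.degrees(np.arctan(c[:2])).round(1))
ys,xs=np.nonzero(pl);hull=cv2.convexHull(np.c_[xs,ys].astype(np.int32));m=np.zeros(pl.shape,np.uint8);cv2.fillConvexPoly(m,hull,1)
hole=(m>0)&~pl&~stem
n,l,stt,cen=cv2.connectedComponentsWithStats(hole.astype(np.uint8));i=1+np.argmax(stt[1:,4]);print("hole",stt[i],cen[i])
# project plate coords as affine fn of pixels (local homography)
H,_=cv2.findHomography(np.c_[xs,ys].astype(float),e[:,:2]);v,u=np.nonzero(l==i)
g=cv2.perspectiveTransform(np.c_[u,v].astype(float)[None],H)[0]
lo,hi=g.min(0),g.max(0);print("hole ext",lo.round(1),hi.round(1))
h=g.mean(0);z=c@[h[0],h[1],1];w=C+h[0]*ex+h[1]*ey;print("hole pot",h.round(1),"world",[*w.round(1),z.round(1)])
probe_go([*w,z],-14.5,110)
E
python3 hole.py w9
```

```text
n 431 slope [24.1  0. ]
hole [310 170  11  10  89] [315.2247191  174.41573034]
hole ext [-69.2  -7.2] [-61.    2.5]
hole pot [-65.2  -2.2] world [np.float64(602.0), np.float64(62.6), np.float64(127.2)]
origin [557.   74.3 226.9] tool [548.5  74.8 243.4]
t 15.5 row [0.0006, -0.0015, 0.0263] [0.0022, 0.002, 0.0001] rows>= 0.4
```

```bash
python3 -m jog '[0.0003,-0.001,0.008,0,0,0, 0.0006,-0.0015,0.018,0,0,0, 0.0006,-0.0015,0.0263,0,0,0, 0.0006,-0.0015,0.0263,0,0,0, 0.0006,-0.0015,0.0263,0,0,0]'; python3 meas.py w10; python3 hole.py w10
```

```text
time: 16.12
tool_pos: [548.2, 74.0, 243.2]
tcp_rot: [179.9, 25.1, 165.4]
ft_force: [-0.5, 0.5, -0.7]
finger_gap: 21.0
grip_force: 68.5
[548.24515578  73.97873146 243.15480242] [179.89105394  25.13059919 165.44665525]
stem 242 [(40, [[-0.1, -1.0], [1.2, 1.5], [1.8, 3.5]]), (70, [[-0.2, -0.7], [1.2, 1.5], [1.8, 3.8]]), (100, [[-0.6, -0.9], [1.2, 1.5], [1.8, 3.2]])] 109.8279384889764
block top 307 [-84.8  -2.2 125.8] [[-89.5 -12.4 123.7]
 [-78.8   8.2 127.2]]
plate 446 slope [23.7  0.2] [-74.7 -12.9 122.7] [-54.1   8.8 132.7] ((-64.20890045166016, -2.0174875259399414), (21.435548782348633, 21.833337783813477), 0.019295526668429375)
eye est pot [-64.4  -2. ] 127.6 world [602.7  62.6]
n 460 slope [23.5  0.2]
hole [312 177  12  11 100] [317.81 181.8 ]
hole ext [-69.6  -7.4] [-61.    2.5]
hole pot [-65.5  -2.2] world [np.float64(601.6), np.float64(62.7), np.float64(127.1)]
origin [556.6  74.3 226.8] tool [548.2  74.9 243.2]
t 16.18 row [0.0004, 0.0008, 0.0] [0.0017, 0.0028, -0.0009] rows>= 0.0
```

```bash
python3 -c "
import cv2
a=cv2.imread('pics/w10.png');cv2.imwrite('pics/v10.png',cv2.resize(a[120:270,240:400],None,fx=4,fy=4,interpolation=cv2.INTER_CUBIC))"
```

```text
(no output)
```

View pics/v10.png

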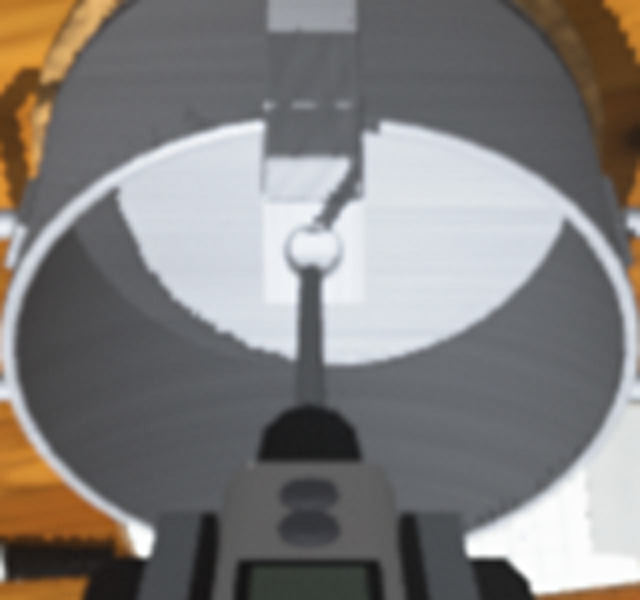

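```bash
python3 -m jog '[0.0004,0.0006,0.006,0,0,0, 0.0004,0.0006,0.012,0,0,0, 0.0004,0.0006,0.018,0,0,0, 0.0004,0.0006,0.024,0,0,0, 0.0004,0.0006,0.030,0,0,0, 0.0004,0.0006,0.035,0,0,0, 0.0004,0.0006,0.035,0,0,0]'; python3 meas.py w11
```

```text
time: 17.05
tool_pos: [562.2, 70.9, 210.6]
tcp_rot: [179.9, 25.1, 165.5]
ft_force: [-0.4, 0.2, -1.8]
finger_gap: 21.5
grip_force: 68.5
[562.21899065  70.9011643  210.5603481 ] [179.91299479  25.07928221 165.45322035]
stem 471 [(40, [[0.1, -0.8], [1.2, 1.6], [1.7, 3.5]]), (70, [[-0.0, -0.6], [1.3, 1.6], [1.7, 3.8]]), (100, [[-7.2, -5.6], [1.6, 1.6], [7.6, 8.8]])] 102.68419987892285
block top 383 [-84.8  -2.3 125.7] [[-89.7 -12.4 123.5]
 [-78.7   7.7 127. ]]
plate 420 slope [23.9 -0.1] [-74.7 -12.9 122.6] [-54.2   8.9 132.6] ((-64.02337646484375, -1.933823585510254), (21.908254623413086, 21.95427131652832), 89.23495483398438)
eye est pot [-64.5  -2. ] 127.7 world [602.7  62.6]
```

```bash
python3 -m jog '[0,0,0.007,0,0,0, 0,0,0.014,0,0,0, 0,0,0.021,0,0,0, 0,0,0.028,0,0,0, 0,0,0.035,0,0,0, 0,0,0.042,0,0,0, 0,0,0.05,0,0,0, 0,0,0.05,0,0,0]'
```

```text
time: 18.1
tool_pos: [582.6, 65.6, 164.9]
tcp_rot: [179.9, 25.1, 165.5]
ft_force: [0.3, -0.3, -1.1]
finger_gap: 21.3
grip_force: 68.5
```

```bash
python3 -m jog '[0,0,0.008,0,0,0, 0,0,0.014,0,0,0, 0,0,0.018,0,0,0, 0,0,0.021,0,0,0, 0,0,0.023,0,0,0, 0,0,0.024,0,0,0, 0,0,0.025,0,0,0]';python3 -m jog '[0,0,0.001,0,0,0, 0,0,0.0015,0,0,0, 0,0,0.0015,0,0,0]'
```

```text
time: 18.98
tool_pos: [593.4, 63.2, 143.5]
tcp_rot: [179.9, 25.1, 165.4]
ft_force: [0.2, -0.1, -0.8]
finger_gap: 21.4
grip_force: 68.5
time: 19.35
tool_pos: [594.3, 63.0, 142.6]
tcp_rot: [179.9, 25.2, 165.4]
ft_force: [0.3, 0.4, 2.3]
finger_gap: 21.0
grip_force: 68.6
```

```bash
python3 -m jog '[0,0,0.001,0,0,0, 0,0,0.0015,0,0,0, 0,0,0.0015,0,0,0]'; python3 meas.py w12
```

```text
time: 19.73
tool_pos: [595.6, 62.9, 142.1]
tcp_rot: [179.8, 25.3, 165.4]
ft_force: [0.3, -0.5, 5.9]
finger_gap: 20.9
grip_force: 69.0
[595.59684335  62.85347216 142.05478172] [179.84390071  25.27979967 165.43745772]Traceback (most recent call last):
  File "meas.py", line 7, in <module>
    g=T[k];print("stem",len(g),[(z,np.percentile(g[abs(g[:,2]-z)<8][:,:2],[5,50,95],0).round(1).tolist()) for z in (40,70,100) if (abs(g[:,2]-z)<8).any()], g[:,2].max())
                                                                                                                                                            ~~~~~~~~~~^^
    return umr_maximum(a, axis, None, out, keepdims, initial, where)
ValueError: zero-size array to reduction operation maximum which has no identity
```

```bash
python3 -m jog '[0,0,-0.0015,0,0,0, 0,0,-0.0015,0,0,0, 0,0,-0.0015,0,0,0, 0,0,-0.0015,0,0,0, 0,0,-0.03,0,0,0, 0,0,-0.07,0,0,0, 0,0,-0.11,0,0,0, 0,0,-0.11,0,0,0]' 1; python3 - <<'E'
from h import *
s=r.snapshot("wrist");W=cloud(s);save(s,"w13")
W=W.reshape(-1,3);W=W[~np.isnan(W[:,0])]
eye=np.array([602,62.6,126.9]);T=R.from_euler("xyz",[180,25,165.5],degrees=True)
k=(-(T.inv().apply(W-eye)))*[-1,-1,1]  # x,y tool, z up the bore
for z in range(0,100,8):
    g=k[(abs(k[:,2]-z)<4)&(abs(k[:,0])<20)&(abs(k[:,1])<20)]
    if len(g): print(z,len(g),np.percentile(g[:,:2],[4,50,96],0).round(1).tolist())
t=k[(np.hypot(k[:,0],k[:,1])<15)&(k[:,2]<110)];print("top",np.percentile(t[:,2],[90,99]))
a=cv2.imread("pics/w13.png");cv2.imwrite("pics/v13.png",cv2.resize(a[60:360,120:520],None,fx=2,fy=2))
go([470,-240,300],[180,0,175])
E
```

```text
time: 20.78
tool_pos: [550.7, 75.0, 245.1]
tcp_rot: [179.7, 25.5, 165.4]
ft_force: [-0.4, -0.1, 0.7]
finger_gap: 85.2
grip_force: 0.0
0 154 [[3.5, -10.3], [7.2, 0.4], [11.6, 10.3]]
8 256 [[6.7, -10.0], [15.2, 0.0], [19.8, 10.0]]
16 7 [[6.8, -3.5], [7.1, -0.4], [7.6, 1.9]]
24 23 [[5.7, -10.5], [8.7, 2.9], [9.3, 9.5]]
32 50 [[7.8, -9.3], [9.5, -0.8], [11.3, 8.5]]
40 60 [[7.6, -10.2], [10.1, 0.0], [11.6, 9.0]]
48 35 [[8.1, -10.2], [10.2, -1.2], [11.7, 9.2]]
56 58 [[8.6, -10.4], [12.0, 0.4], [12.5, 8.9]]
64 78 [[9.2, -10.8], [12.5, -0.4], [13.1, 8.7]]
72 112 [[10.6, -10.1], [12.6, -1.4], [13.2, 7.9]]
80 117 [[7.5, -12.2], [12.2, -1.7], [12.7, 8.5]]
88 696 [[-1.4, -10.9], [5.7, -1.6], [11.9, 8.1]]
top [87.69967581 88.57387081]
t 20.82 row [-0.0261, -0.3246, -0.0524] [-0.0333, 0.4415, -0.1633] rows>= 5.3
```

View pics/v13.png

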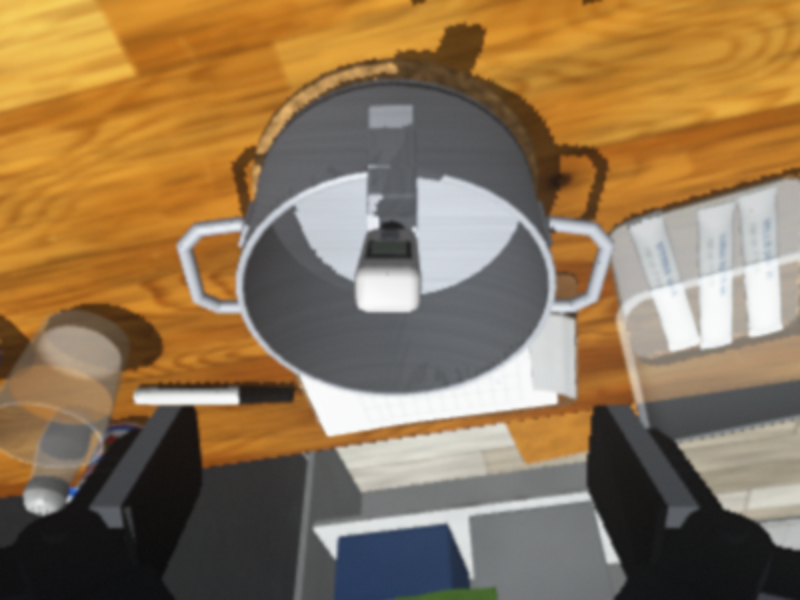

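```bash
python3 -m jog '[0,0,-0.03,0,0,0, -0.005,-0.05,-0.05,-0.005,0.07,-0.03, -0.01,-0.1,-0.052,-0.01,0.15,-0.06, -0.015,-0.16,-0.052,-0.015,0.22,-0.08, -0.02,-0.22,-0.052,-0.02,0.3,-0.11, -0.023,-0.28,-0.052,-0.027,0.37,-0.14, -0.026,-0.3246,-0.052,-0.033,0.4415,-0.163, -0.026,-0.3246,-0.052,-0.033,0.4415,-0.163]';python3 -m jog '[0,0,0,0,0,0, 0,0,0,0,0,0]'; python3 - <<'E'
from h import *
from scipy.optimize import least_squares
s=r.snapshot("wrist");W=cloud(s).reshape(-1,3);save(s,"w14");W=W[~np.isnan(W[:,0])]
def box(x0,x1,y0,y1,z0,z1): return W[(W[:,0]>x0)&(W[:,0]<x1)&(W[:,1]>y0)&(W[:,1]<y1)&(W[:,2]>z0)&(W[:,2]<z1)]
p=box(380,600,-360,-140,4.5,60);p=p[np.hypot(p[:,0]-485,p[:,1]+251)<110]
print("enc",cv2.minEnclosingCircle(p[:,:2].astype(np.float32)))
g=box(440,530,-300,-200,35,60);print("grip",len(g),g.mean(0),cv2.minAreaRect(g[:,:2].astype(np.float32)))
l=p
C=np.array(cv2.minEnclosingCircle(p[:,:2].astype(np.float32))[0])
# notch: azimuth & direction where lid missing at r 55..85
d=l[:,:2]-C;rr=np.hypot(*d.T);az=np.degrees(np.arctan2(d[:,1],d[:,0]))%360
for r0 in(60,75):
    h,_=np.histogram(az[abs(rr-r0)<4],np.arange(0,361,3));z=np.nonzero(h==0)[0]*3;print(r0,z)
E
```

```text
time: 21.82
tool_pos: [468.3, -243.2, 294.3]
tcp_rot: [179.9, -0.6, 174.7]
ft_force: [-0.3, 0.4, -0.8]
finger_gap: 85.5
grip_force: 0.0
time: 22.08
tool_pos: [469.5, -239.2, 297.6]
tcp_rot: [-179.9, -0.2, 175.0]
ft_force: [-0.7, 0.1, -0.8]
finger_gap: 85.3
grip_force: 0.0
enc ((484.0350341796875, -250.85919189453125), 92.0451431274414)
grip 367 [ 482.65643415 -250.5061244    41.8966402 ] ((483.1378479003906, -250.66598510742188), (13.024934768676758, 44.24943923950195), 84.77816772460938)
60 [159 162 165 168 171 174 177 180 183 186 189 192]
75 [162 165 168 171 174 177 180 183 186]
```

View pics/w14.png

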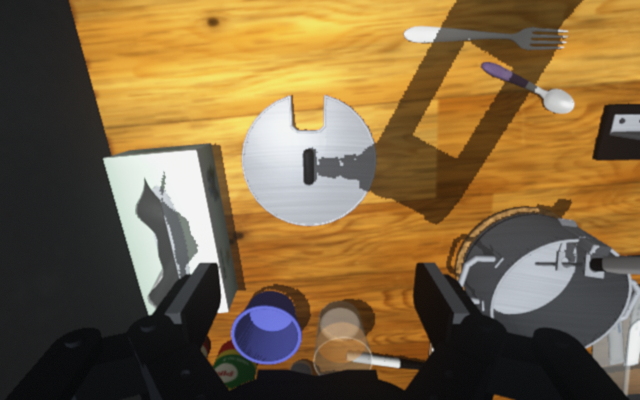

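```bash
python3 - <<'E'
from h import *
go([483.7,-252.2,0],[180,0,175])
E
```

```text
t 22.12 row [-0.0161, -0.0113, 0.2979] [-0.0013, -0.003, 0.0006] rows>= 4.8
```

```bash
python3 -m jog '[-0.016,-0.0113,0.03,0,0,0, -0.016,-0.0113,0.08,0,0,0, -0.016,-0.0113,0.14,0,0,0, -0.016,-0.0113,0.2,0,0,0, -0.016,-0.0113,0.24,0,0,0, -0.016,-0.0113,0.27,0,0,0, -0.016,-0.0113,0.288,0,0,0, -0.016,-0.0113,0.288,0,0,0]'; python3 -m jog '[0,0,0,0,0,0, 0,0,0,0,0,0]';python3 - <<'E'
from h import *
go([483.7,-252.2,0],[180,0,175])
E
```

```text
time: 23.12
tool_pos: [482.6, -252.3, 9.0]
tcp_rot: [-180.0, -0.3, 175.0]
ft_force: [-0.4, 0.3, 0.2]
finger_gap: 85.2
grip_force: 0.0
time: 23.38
tool_pos: [484.4, -253.9, 11.5]
tcp_rot: [-179.9, -0.1, 175.0]
ft_force: [0.0, 0.5, 0.7]
finger_gap: 85.4
grip_force: 0.0
t 23.38 row [0.0008, 0.0017, 0.0115] [-0.0025, -0.0012, -0.0008] rows>= 0.2
```

```bash
python3 -m jog '[0.0008,0.0017,0.005,0,0,0, 0.0008,0.0017,0.01,0,0,0, 0.0008,0.0017,0.011,0,0,0]'; python3 -m jog '[0,0,0,0,0,0, 0,0,0,0,0,0, 0,0,0,0,0,0, 0,0,0,0,0,0, 0,0,0,0,0,0, 0,0,0,0,0,0]' -1 80; python3 -m jog '[0,0,-0.01,0,0,0, 0,0,-0.03,0,0,0, 0,0,-0.06,0,0,0, 0,0,-0.06,0,0,0, 0,0,-0.06,0,0,0]'
```

```text
time: 23.75
tool_pos: [481.9, -251.2, -2.0]
tcp_rot: [-180.0, -0.3, 174.9]
ft_force: [0.7, -0.5, -0.1]
finger_gap: 85.0
grip_force: 0.0
time: 24.5
tool_pos: [482.7, -251.7, -0.9]
tcp_rot: [-179.9, -0.2, 174.9]
ft_force: [-0.3, 0.6, 3.7]
finger_gap: 12.7
grip_force: 79.2
time: 25.12
tool_pos: [482.2, -251.1, 57.8]
tcp_rot: [-180.0, -0.3, 174.9]
ft_force: [-1.6, -0.6, -3.4]
finger_gap: 12.5
grip_force: 78.4
```

```bash
python3 - <<'E'
from h import *
from scipy.optimize import least_squares
for c in ("top","scene"):
    W=cloud(r.snapshot(c)).reshape(-1,3);W=W[~np.isnan(W[:,0])]
    p=W[(W[:,0]>560)&(W[:,0]<780)&(W[:,1]>-70)&(W[:,1]<170)&(W[:,2]>97)&(W[:,2]<110)]
    p=p[abs(np.hypot(p[:,0]-666,p[:,1]-48)-84)<10]
    print(c,least_squares(lambda v:np.hypot(p[:,0]-v[0],p[:,1]-v[1])-84,[666,48],loss="soft_l1",f_scale=2).x)
go([664.7,47.2,240],[180,0,165.5])
E
```

```text
top [667.58983448  47.01745029]
scene [662.69512759  44.1864565 ]
t 25.23 row [-0.155, 0.3129, -0.1839] [-0.0004, -0.0063, 0.1649] rows>= 6.3
```

```bash
python3 -m jog '[0,0,-0.04,0,0,0, -0.01,0.02,-0.08,0,0,0, -0.02,0.05,-0.12,0,0,0.03, -0.04,0.09,-0.16,0,0,0.06, -0.065,0.14,-0.184,0,-0.003,0.09, -0.095,0.19,-0.184,0,-0.005,0.12, -0.125,0.25,-0.184,0,-0.006,0.15, -0.145,0.29,-0.184,0,-0.006,0.165]'; python3 -m jog '[-0.005,0.01,0,0,0,0, -0.01,0.02,0,0,0,0, -0.01,0.02,0,0,0,0]';  python3 - <<'E'
from h import *
go([664.7,47.2,240],[180,0,165.5])
E
```

```text
time: 26.22
tool_pos: [653.7, 27.2, 239.8]
tcp_rot: [-179.9, -0.0, 165.5]
ft_force: [0.1, -0.3, -2.8]
finger_gap: 12.7
grip_force: 78.5
time: 26.6
tool_pos: [668.0, 41.2, 241.1]
tcp_rot: [-179.9, 0.1, 165.5]
ft_force: [-0.5, -0.2, -2.7]
finger_gap: 12.4
grip_force: 78.7
t 26.6 row [0.0047, 0.005, 0.0011] [-0.0017, 0.0014, -0.0004] rows>= 0.1
```

```bash
python3 -m jog '[0.0047,0.005,0,0,0,0, 0.0047,0.005,0.02,0,0,0, 0.0047,0.005,0.03,0,0,0, 0.0047,0.005,0.03,0,0,0]';  python3 - <<'E'
from h import *
go([664.7,47.2,120],[180,0,165.5])
s=r.snapshot("wrist");save(s,"w15");W=cloud(s);p,Q=pose();T=Q.inv().apply((W-p).reshape(-1,3)).reshape(W.shape)
s2=r.snapshot("scene");save(s2,"s15",(250,90,410,250),2.5)
a=cv2.imread("pics/w15.png");b=cv2.imread("pics/s15.png");cv2.imwrite("pics/v15.png",cv2.resize(np.hstack([a,b]),None,fx=.76,fy=.76))
E
```

```text
time: 27.1
tool_pos: [663.5, 47.3, 209.3]
tcp_rot: [-179.9, -0.1, 165.5]
ft_force: [-0.2, 0.7, -2.4]
finger_gap: 12.4
grip_force: 78.6
t 27.1 row [-0.0013, 0.0004, 0.0893] [-0.0023, -0.0013, -0.0004] rows>= 1.4
```

View pics/v15.png

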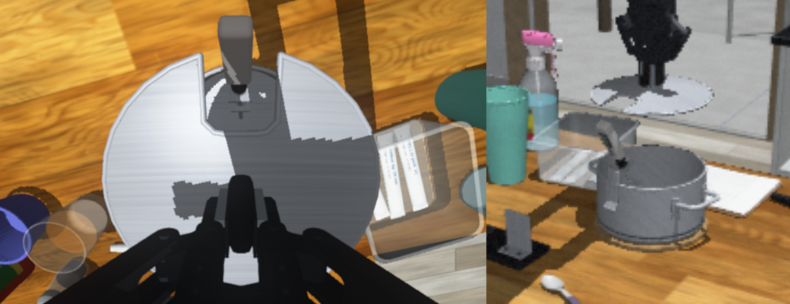

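```bash
python3 -m jog '[-0.001,0,0.02,0,0,0, -0.001,0,0.045,0,0,0, -0.001,0,0.065,0,0,0, -0.001,0,0.082,0,0,0, -0.001,0,0.095,0,0,0, -0.001,0,0.104,0,0,0, -0.001,0,0.108,0,0,0, -0.001,0,0.108,0,0,0]'; python3 -m jog '[0,0,0.001,0,0,0, 0,0,0.002,0,0,0, 0,0,0.003,0,0,0, 0,0,0.004,0,0,0, 0,0,0.005,0,0,0, 0,0,0.005,0,0,0]'
```

```text
time: 28.2
tool_pos: [666.2, 47.2, 104.0]
tcp_rot: [-179.9, 0.2, 165.5]
ft_force: [-0.1, 0.1, -2.9]
finger_gap: 12.0
grip_force: 78.7
time: 28.95
tool_pos: [666.0, 47.2, 98.7]
tcp_rot: [-179.9, 0.1, 165.5]
ft_force: [-0.2, 0.0, -2.2]
finger_gap: 12.5
grip_force: 78.7
```

```bash
python3 -m jog '[0,0,0.001,0,0,0, 0,0,0.002,0,0,0, 0,0,0.003,0,0,0, 0,0,0.004,0,0,0, 0,0,0.004,0,0,0]'
```

```text
time: 29.58
tool_pos: [666.2, 47.1, 95.2]
tcp_rot: [-179.9, 0.2, 165.5]
ft_force: [-1.0, -0.2, -0.8]
finger_gap: 12.6
grip_force: 79.2
```

```bash
python3 -m jog '[0,0,0.0005,0,0,0, 0,0,0.001,0,0,0, 0,0,0.001,0,0,0]'; python3 -m jog '[0,0,0,0,0,0, 0,0,0,0,0,0, 0,0,0,0,0,0, 0,0,0,0,0,0, 0,0,-0.03,0,0,0, 0,0,-0.08,0,0,0, 0,0,-0.14,0,0,0, 0,0,-0.14,0,0,0]' 1; python3 - <<'E'
from h import *
s=r.snapshot("wrist");W=cloud(s).reshape(-1,3);save(s,"w16");W=W[~np.isnan(W[:,0])]
C=np.array([665.6,48.4]);d=np.hypot(*(W[:,:2]-C).T)
p=W[(d<95)&(W[:,2]>101)&(W[:,2]<125)];print(len(p),cv2.minEnclosingCircle(p[:,:2].astype(np.float32)))
e=p[(np.hypot(*(p[:,:2]-C).T)>80)&(np.hypot(*(p[:,:2]-C).T)<88)];c,*_=np.linalg.lstsq(np.c_[e[:,:2]-C,np.ones(len(e))],e[:,2],rcond=None);print("edge tilt deg",np.degrees(c[:2]).round(2),"z",c[2].round(1),len(e))
g=W[(d<40)&(W[:,2]>132)&(W[:,2]<145)];print("grip",g.mean(0),cv2.minAreaRect(g[:,:2].astype(np.float32)))
eye=np.array([602,62.6,126.9]);T=R.from_euler("xyz",[180,25,165.5],degrees=True);k=(-(T.inv().apply(W-eye)))*[-1,-1,1]
for z in (8,24,48,72):
    g=k[(abs(k[:,2]-z)<4)&(abs(k[:,0])<20)&(abs(k[:,1])<16)]
    if len(g): print(z,len(g),np.percentile(g[:,:2],[4,50,96],0).round(1).tolist())
t=k[(np.hypot(k[:,0]-5,k[:,1])<15)&(k[:,2]<110)];print("top",np.percentile(t[:,2],[90,99]))
E
```

```text
time: 29.95
tool_pos: [666.2, 47.2, 95.1]
tcp_rot: [-179.9, 0.2, 165.5]
ft_force: [-4.6, -0.4, 8.1]
finger_gap: 12.4
grip_force: 80.2
time: 30.95
tool_pos: [669.3, 47.4, 242.0]
tcp_rot: [179.9, 0.8, 165.5]
ft_force: [1.3, -0.2, 0.5]
finger_gap: 85.4
grip_force: 0.0
27241 ((667.5602416992188, 48.22658920288086), 92.12122344970703)
edge tilt deg [ 0.27 -0.08] z 107.9 4423
grip [665.77006467  48.57589331 137.89100614] ((666.966796875, 48.11506652832031), (13.709335327148438, 45.50685119628906), 75.64222717285156)
8 92 [[-7.5, -6.7], [-6.2, -0.1], [-2.8, 6.4]]
24 118 [[-7.5, -10.2], [-6.7, -0.6], [-4.2, 9.8]]
48 208 [[-6.1, -10.3], [-5.3, -0.9], [-2.6, 9.3]]
72 289 [[-4.7, -10.9], [-3.9, -0.7], [-0.9, 9.2]]
top [87.38287445 88.45140413]
```

```bash
python3 -m jog '[0,0,0,0,0,0, 0,0,0,0,0,0, 0,0,0,0,0,0, 0,0,0,0,0,0]'; python3 -c "
from bench import r
print(r.hand_in())"
```

```text
time: 31.5
tool_pos: [665.5, 47.4, 233.1]
tcp_rot: [-179.9, 0.1, 165.5]
ft_force: [-0.7, 0.2, 0.2]
finger_gap: 85.3
grip_force: 0.0
the job is handed in; nothing more can be done
None
```

I handed the job in at 31.5 s, no verdict returned: by camera the clip is down on the rim (about 2 mm off the mark), the probe seated through the eyelets (about 5° off the bore) and the lid flat and centred within about 2 mm, but I viewed 13 pictures against the limit of 10.

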